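# Take the brass coupling from the tip-out parts bin

### The job

The coffee machine is being plumbed in. Tip the red-fronted parts bin all the way forward towards you, take the brass pipe coupling out from its back and set it down, without dropping it, in the shallow square steel tray. The red bin may stay tipped forward.

Things in the scene. Friction and masses are not known exactly. Their poses are not given: they have to be found in the camera images.
- red_bin (a joint): Tilt of the red-fronted bin about its low pivot, rad. 0 = leaning back on its rear rest (start); 0.70 = fully forward, floor level, at its front stop. Stiff hinge: stays where left; about 5 N at the rim moves it. A like blue bin (212 mm tall) with a grey coupling stands left or right of it, not needed. The rim moves 118 mm towards the robot, 210 to 222 mm above the table.
- red_bin_rim (a point): Middle of the red panel's top rim (8 mm bar, 150 long), open behind: a shut finger dips in and pulls. Bin axes: x to its back, y along rim and pivot, z up the panel (vertical at 0.70). In mm: pivot at x 68, z -180 (30 above table); floor top z -90; back wall inside x 133; side walls inside y +-72; these walls 35 high. Panel 3.5 thick.
- brass_coupling_center (a point): Centre of the brass coupling: round fitting 28 mm in diameter, 50 long along its own y, flat ends, 90 g. Lies parallel to the rim in a 30 mm wide channel (8 mm high rib and step) at the back of the red bin's floor, under the leaning panel until the bin is tipped. Bin level: centre 14 mm above its floor, 100 behind the panel, 33 from the back wall; 35 mm or more free past each end.
- tray: Shallow square open tray of bare steel, fixed, 150 x 150 mm outside, walls 3 mm thick and 16 mm high, floor 3 mm thick. Origin at the centre of its underside, on the table; x and y along its sides.

How it is judged:
By the outcome, as a careful person would: the job done as asked, in the order asked, and still so for the second after the job is handed in, with the robot touching nothing.
It also fails if it takes over 54 s, if anything falls off the work surface, if the arm or the gripper's body presses on something with over 40 N, if the wrist force passes 120 N, or if a joint passes its speed limit or range.

### The arm

A 6-joint arm with a two-finger parallel gripper is mounted at the origin on the work surface. World frame = base frame: x ahead of the robot, y to its left, z up, the work surface at z = 0. Lengths are in m, angles in rad, forces in N, time in s.
With the tool pointing down it reaches from about 0.375 to 0.9 m from the base axis. Payload 3.1 kg.
Tool frame: the origin (TCP) lies midway between the tips of the shut fingers; the grasp point (between the pads) lies 19 mm behind it (pinch_z is the distance from the TCP to the grasp point, in m); z points along the fingers, y is the line along which they close (so a half turn about z gives the same grasp; the last joint's range is limited). The gripper opens to 85 mm and grips with 20 to 120 N. Pads are 22 mm wide; open, the fingers measure 114 mm over their backs; the gripper's body (76 mm by 85 mm) begins 54 mm behind the grasp point. The pads swing forward as they close: fully open they stand 13 mm farther back than shut.
Start: joints at [1.141, 0.527, 1.433, -0, 1.181, -0.178], TCP at [0.155, 0.605, 0.199] pointing down, gripper open.
Joint ranges: [-3.08, 3.08], [-0.75, 2.2], [0.22, 2.44], [-1.43, 4.57], [0, 2.65], [-2.85, 2.85]. Speed limits (rad/s): [2.79, 2.79, 3.14, 3.14, 3.14, 3.14].

### API

Orientations are given as a unit quaternion [x, y, z, w].
In Python, from station import sense, snapshot, camera_params, sign_off, pinch_z gives the robot as it stands. The module is installed in compiled form; this text tells all that it offers.
- The arm moves only by the shell command python3 -m handwheel 'ROWS' [FORCE]. ROWS is JSON, a list that holds one entry, the list of rows, each a list of 7 numbers: the turn, a rotation vector about the tool's x, y, z in degrees, then the shift along the tool's x, y, z in m, then the opening, from 0 (shut) to 1 (fully open). A call has 1 to 20 rows; each row shifts and turns the commanded pose from where the row before left it, along the tool's axes as they then stand; what a row does not reach is not made up. A row lasts 1/8 s, in which the tool goes at most 62.5 mm and 10.7 degrees, less where a joint would pass 70% of its speed; a pose out of reach is approached as far as the arm can. A call with a gripper value outside its range is refused whole. The fingers move at their own pace and stop on an object; FORCE is the grip in N (left out, the last holds). Time passes only in rows, so rows that do not move let the fingers close. It gives the time, the measured TCP pose, the force, the opening and the grip force at its end, in the units of the state.
- sense(): the state, without advancing time (a new reading comes with each control period).
- snapshot(name): name is "side" or "top"; returns the picture (420x560x3 uint8, red, green, blue); there is no depth.
- camera_params(name): a dict with "fx", "fy", "cx", "cy" (pixels), "k1" (the pictures are not rectified: a ray, as slopes to the right and down, at radius r is drawn at 1 + k1 r^2 times it, then the intrinsics apply), "world_to_cam" (4x4, takes a point from world to camera coordinates). Camera axes: x right, y down, z forward; pixel columns grow to the right and rows downward; lengths in m; the calibration is good to about 2 mm. A picture is of the moment at which its call begins. camera_params takes no time and is no camera call.
- sign_off(): hands the job in; it is judged then, once.
The state is a dict: "t": time; "q": joint angles; "qd": joint speeds; "tau": joint torques, N m; "tcp_pos": TCP position; "tool_rot": TCP orientation; "force": force on the tool from outside, world axes, zero at the start; "ft_torque": the same for the moment, N m; "finger_gap": opening from 0.0 (shut) to 1.0 (fully open); "gripper_force": force on a finger pad.
Only numpy, scipy, OpenCV 4.12 (cv2) and the standard library are available. Lean on these libraries where they do the work, as an engineer would, in place of code of your own. Each camera call takes 0.05 s, during which the arm holds its last target. There are 200 camera calls.

## Working session

There is one attempt and no reset: what is moved stays moved. The work goes in short steps, Python scripts to look and compute and a shell command to move; the robot and the scene stay as the last step left them, time stands still between calls to the robot, and variables do not carry over. Pictures are saved under pics/ and viewed, at most 12 in all, crops included, and the job is handed in when it is done.

```bash
mkdir -p pics; ls; python3 - <<'E'
from station import *
import cv2
for n in("side","top"):
    cv2.imwrite(f"pics/{n}0.png",snapshot(n)[:,:,::-1]); print(camera_params(n))
s=sense();print(s);print(pinch_z)
E
```

```text
pics
{'fx': 532.8546621581221, 'fy': 532.8546621581221, 'cx': 282.87942206913243, 'cy': 209.43057773889268, 'k1': -0.13177385848498108, 'world_to_cam': array([[ 0.85222   , -0.52284965,  0.01868974, -0.48890217],
       [-0.28590603, -0.49533575, -0.82030497,  0.26313372],
       [ 0.43815386,  0.69373679, -0.5716209 ,  1.06568035],
       [ 0.        ,  0.        ,  0.        ,  1.        ]])}
{'fx': 520.5114830929172, 'fy': 520.5114830929172, 'cx': 289.74175000621403, 'cy': 209.19915348008524, 'k1': -0.16999482865218718, 'world_to_cam': array([[-0.02055454, -0.99976378,  0.00706398, -0.0127707 ],
       [-0.9987631 ,  0.02021299, -0.04542795,  0.56800481],
       [ 0.04527443, -0.00798899, -0.99894264,  1.11162417],
       [ 0.        ,  0.        ,  0.        ,  1.        ]])}
{'t': 0.1, 'q': array([ 1.14149580e+00,  5.28356687e-01,  1.43377112e+00, -2.92020038e-05,
        1.18140005e+00, -1.78470098e-01]), 'qd': array([ 0.00021504, -0.0025486 , -0.0030756 , -0.00047459,  0.00013025,
       -0.00170592]), 'tau': array([-2.61692512e-04, -4.43302703e+01, -1.78586733e+01, -2.37730283e-04,
        3.88928820e-03,  1.66789283e-05]), 'tcp_pos': array([0.15479507, 0.60480186, 0.19834265]), 'tool_rot': array([ 1.25081125e-01,  9.92146046e-01, -9.27309001e-04, -2.76651739e-04]), 'force': array([ 0.13378309, -0.61168618, -0.18001428]), 'ft_torque': array([ 0.01582946, -0.01254578,  0.0295484 ]), 'gripper_force': 0.0, 'finger_gap': 1.0031477859083195}
0.0187
```

View pics/side0.png

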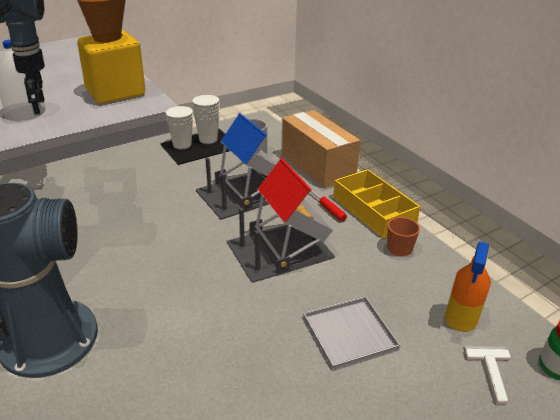

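View pics/top0.png

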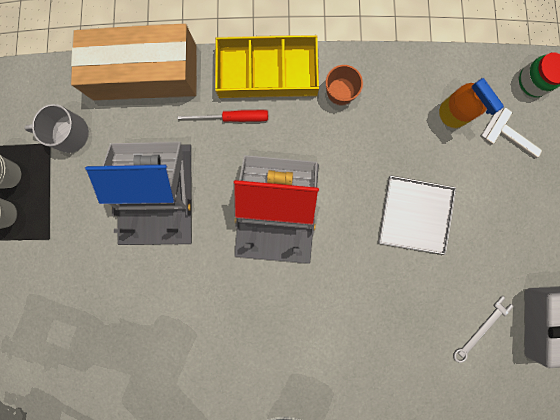

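The side view shows the red panel leaning away from the robot, with its rim running from (283,158) to (311,187). The tray is at about (350,332). In the top view the rim is the upper red edge, (237,181) to (319,188), with the coupling just behind it at (280,177). The tray is at (417,215). Next I'll triangulate the red corners and the tray corners.

```bash
cat > h.py <<'E'
import numpy as np,cv2
from station import *
from scipy.spatial.transform import Rotation as R
def ray(n,uv):
    c=camera_params(n);K=np.array([[c['fx'],0,c['cx']],[0,c['fy'],c['cy']],[0,0,1]])
    p=cv2.undistortPoints(np.array([[uv]],float),K,np.array([c['k1'],0,0,0,0]))[0,0]
    T=c['world_to_cam'];Rm=T[:3,:3]
    d=Rm.T@np.r_[p,1];return -Rm.T@T[:3,3],d/np.linalg.norm(d)
def plane(n,uv,z):
    o,d=ray(n,uv);return o+d*(z-o[2])/d[2]
def tri(a,b):
    (o1,d1),(o2,d2)=ray("side",a),ray("top",b)
    s=np.linalg.lstsq(np.c_[d1,-d2],o2-o1,rcond=None)[0]
    p,q=o1+s[0]*d1,o2+s[1]*d2;return (p+q)/2,np.linalg.norm(p-q)
def mask(im,lo,hi):
    m=cv2.inRange(cv2.cvtColor(im,cv2.COLOR_RGB2HSV),lo,hi);return m
def biggest(m,win):
    k=np.zeros_like(m);x0,y0,x1,y1=win;k[y0:y1,x0:x1]=m[y0:y1,x0:x1]
    c,_=cv2.findContours(k,cv2.RETR_EXTERNAL,cv2.CHAIN_APPROX_NONE);return max(c,key=cv2.contourArea)
def quad(c):
    h=cv2.convexHull(c);return cv2.approxPolyN(h,4,ensure_convex=True)[0] if hasattr(cv2,'approxPolyN') else cv2.boxPoints(cv2.minAreaRect(c))
def red(im,win): return biggest(mask(im,(0,180,60),(6,255,255))|mask(im,(174,180,60),(180,255,255)),win)
E
python3 - <<'E'
from h import *
np.set_printoptions(precision=4,suppress=True)
S=cv2.imread("pics/side0.png")[:,:,::-1];T=cv2.imread("pics/top0.png")[:,:,::-1]
qs=quad(red(S,(220,140,330,240)));qt=quad(red(T,(220,150,340,240)))
print(qs.tolist(),qt.tolist())
ct=sorted(qt.tolist(),key=lambda p:p[1]);up=sorted(ct[:2]);lo=sorted(ct[2:])
so=sorted(qs.tolist()); left,right=so[0],so[3];mid=sorted(so[1:3],key=lambda p:p[1])
pairs=[(mid[0],up[0]),(right,up[1]),(left,lo[0]),(mid[1],lo[1])]
P=[tri(a,b) for a,b in pairs]
for p in P:print(p)
print("rim len",np.linalg.norm(P[0][0]-P[1][0]))
ms=mask(T,(0,0,190),(180,50,255));c=biggest(ms,(360,160,480,270));q=quad(c);print(q.tolist(),[plane("top",p,.010) for p in q])
b=biggest(mask(T,(15,130,90),(30,255,255)),(260,165,300,190));print(cv2.boundingRect(b))
s=sense();print(R.from_quat(s['tool_rot']).as_matrix())
E
```

```text
[[311, 189], [285, 222], [257, 189], [281, 157]] [[319, 187], [312, 224], [235, 216], [234, 180]]
(array([0.6117, 0.0761, 0.2135]), np.float64(0.0021679783108531627))
(array([ 0.596 , -0.075 ,  0.2124]), np.float64(0.002641267741475965))
(array([0.5497, 0.0826, 0.1393]), np.float64(0.0028081593170471175))
(array([ 0.5339, -0.0661,  0.1408]), np.float64(0.0028683006714490516))
rim len 0.15189852715397797
[[452, 190], [442, 253], [380, 242], [391, 177]] [array([ 0.603 , -0.3843,  0.01  ]), array([ 0.4646, -0.357 ,  0.01  ]), array([ 0.4924, -0.2192,  0.01  ]), array([ 0.6339, -0.2477,  0.01  ])]
(267, 170, 26, 15)
[[-0.9687  0.2482 -0.0008]
 [ 0.2482  0.9687 -0.0018]
 [ 0.0003 -0.0019 -1.    ]]
```

```bash
python3 -m handwheel '[[[0,0,-8.4,0,0,-0.05,0],[0,0,0,0,0,-0.05,0],[0,0,0,-0.033,-0.0347,0,0],[0,0,0,-0.033,-0.0347,0,0],[0,0,0,-0.033,-0.0347,0,0],[0,0,0,-0.033,-0.0347,0,0],[0,0,0,-0.033,-0.0347,0,0],[0,0,0,-0.033,-0.0347,0,0],[0,0,0,-0.033,-0.0347,0,0],[0,0,0,-0.033,-0.0347,0,0],[0,0,0,-0.033,-0.0347,0,0],[0,0,0,-0.033,-0.0347,0,0],[0,0,0,-0.033,-0.0347,0,0],[0,0,0,-0.033,-0.0347,0,0],[0,0,0,-0.033,-0.0347,0,0],[0,0,0,-0.033,-0.0347,0,0],[0,0,0,-0.033,-0.0347,0,0],[0,0,0,-0.033,-0.0347,0,0],[0,0,0,0,0,0,0],[0,0,0,0,0,0,0]]]' 40
cat > st.py <<'E'
from h import *
np.set_printoptions(precision=4,suppress=True)
s=sense();M=R.from_quat(s['tool_rot']).as_matrix();print(s['t'],s['tcp_pos'],s['force'],s['finger_gap'],s['gripper_force']);print(M)
E
python3 st.py
```

```text
t: 2.6
tcp_pos: [0.6217, -0.0014, 0.2984]
tool_rot: [0.052, 0.999, 0.0, -0.001]
force: [0.4, 0.6, -0.4]
finger_gap: -0.0
gripper_force: 0.0
2.6 [ 0.6217 -0.0014  0.2984] [ 0.3522  0.586  -0.4349] -0.00027079219639808573 0.0
[[-0.9945  0.1044 -0.0022]
 [ 0.1044  0.9945  0.0009]
 [ 0.0022  0.0006 -1.    ]]
```

```bash
python3 -m handwheel '[[[0,0,0,-0.009,0,0,0],[0,0,0,0,0,0.03,0],[0,0,0,0,0,0.03,0],[0,0,0,0,0,0.02,0],[0,0,0,0,0,0.014,0],[0,0,0,0,0,0.014,0],[0,0,0,0,0,0,0]]]'
python3 - <<'E'
from h import *
cv2.imwrite("pics/side1.png",cv2.resize(snapshot("side")[120:290,200:380,::-1],None,fx=4,fy=3.5))
E
```

```text
t: 3.48
tcp_pos: [0.6308, -0.0022, 0.1903]
tool_rot: [0.052, 0.999, 0.0, -0.001]
force: [0.5, -0.7, -0.0]
finger_gap: -0.001
gripper_force: 0.0
```

View pics/side1.png

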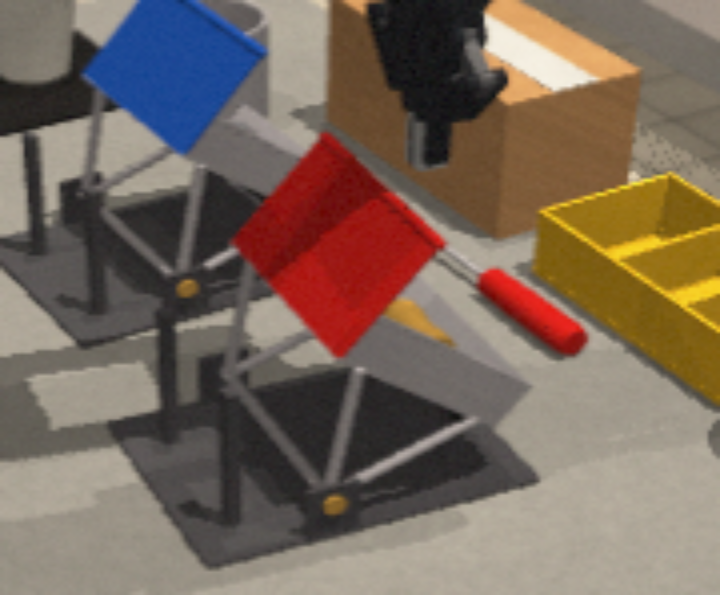

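The crop shows the shut fingertips ending at about (430,165), full frame (307,167). That looks above and behind the rim, so I'll compare it with where the TCP should project.

```bash
cat >> h.py <<'E'
def proj(n,P):
    c=camera_params(n);p=c['world_to_cam']@np.r_[P,1];x,y=p[:2]/p[2];f=1+c['k1']*(x*x+y*y)
    return np.array([c['fx']*x*f+c['cx'],c['fy']*y*f+c['cy']])
E
python3 - <<'E'
from h import *
p=sense()['tcp_pos'];print(proj("side",p),proj("top",p),proj("side",(.604,0,.213)),proj("side",(.631,-.002,.213)))
T=snapshot("top");cv2.imwrite("pics/top1.png",cv2.resize(T[130:270,210:350,::-1],None,fx=4,fy=4))
E
```

```text
[306.26868746 177.86448395] [277.70628542 170.08162974] [296.01732164 172.29925897] [306.40601375 169.68895093]
```

View pics/top1.png

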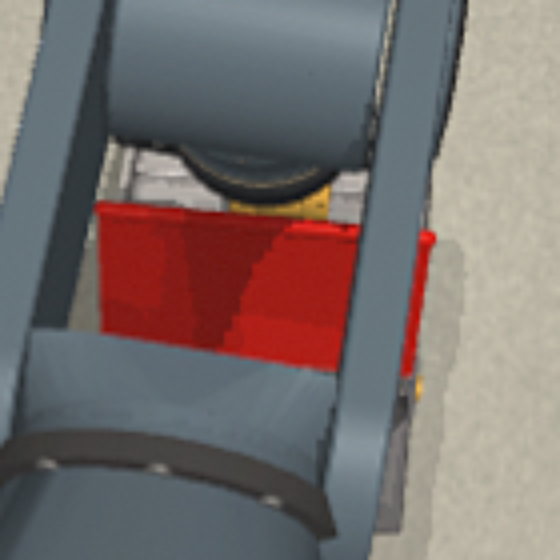

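The top view shows the panel and the coupling, with the arm hiding the gripper. I'll check the tip offset against the start picture and look at the tip more closely.

```bash
python3 - <<'E'
from h import *
print(proj("side",(.1548,.6048,.1983)), proj("side",(.1548,.6048,.1983+.02)))
S=snapshot("side")
print(S[150:186:2,303:312:2].sum(2)//3)
c=cv2.resize(S[120:220,250:350,::-1],None,fx=6,fy=6,interpolation=cv2.INTER_CUBIC)
A=cv2.imread("pics/side0.png")[70:170,0:100];c=np.hstack([c[:, :500],cv2.resize(A,(300,300)).repeat(2,0)]) 
cv2.imwrite("pics/tip.png",c)
E
```

```text
[ 43.08838911 122.26302935] [ 41.55846174 115.74092582]
[[ 25  21  23  22  16]
 [ 59  20  25  26  25]
 [ 54  65  27  22  24]
 [ 60  89  26  25  26]
 [ 67  92  25  29  21]
 [ 64  90  24  24  23]
 [ 57  82  24  24  25]
 [ 80  80  24  21  22]
 [ 72  91  32  60  90]
 [ 78  83  85  82  79]
 [ 77  74  79  77  75]
 [ 84  76  72  77  73]
 [ 87  86  77  74  75]
 [ 95  89  88  83  71]
 [163  99  87  86  78]
 [121 165 107  87  85]
 [ 78 125 167 109  97]
 [ 54  79 148 161 129]]
```

View pics/tip.png

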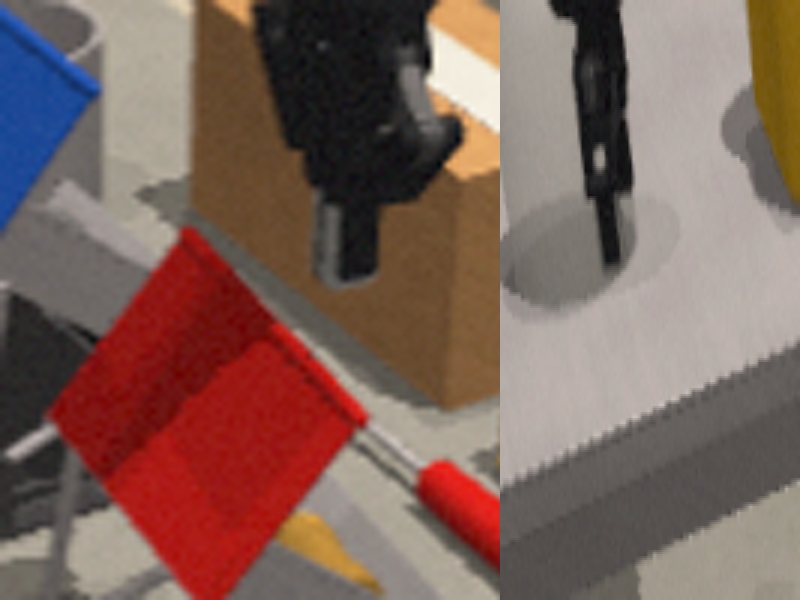

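The side view puts the tip at about (307,167), but the reported pose projects to (306,178). The tip therefore looks about 25 mm higher than reported. Lowering 25 mm works under either reading, since the gripper body still clears the rim.

```bash
python3 -m handwheel '[[[0,0,0,0,0,0.008,0],[0,0,0,0,0,0.008,0],[0,0,0,0,0,0.008,0],[0,0,0,0,0,0,0]]]'
python3 - <<'E'
from h import *
p=sense()['tcp_pos'];print(proj("side",p))
S=snapshot("side")
print(S[150:196:2,299:316:2].sum(2)//3)
E
```

```text
t: 4.12
tcp_pos: [0.6306, -0.0025, 0.166]
tool_rot: [0.052, 0.999, 0.0, -0.001]
force: [-0.2, -0.9, 0.2]
finger_gap: 0.0
gripper_force: 0.0
[305.51984456 187.14647668]
[[ 25  28  20  27  24  24  15  19  44]
 [ 20  18  21  23  21  20  25  70  30]
 [ 24  19  20  23  17  26  16  26  25]
 [ 55  22  26  20  23  24  24  25  20]
 [ 60  20  20  20  28  27  25  26  22]
 [ 79  20  21  24  20  25  19  24  25]
 [ 76  85  34  23  22  23  26  20  27]
 [ 78  83  63  38  26  27  26  44  58]
 [ 75  82  74  68  15  24  27  73  76]
 [ 76  71  79  63  23  23  29  77  80]
 [ 86  74  80  68  28  25  32  75  73]
 [ 86  74  83  59  22  27  29  76  78]
 [108  68  83  48  25  31  35  75  77]
 [109 134  84  73  57  95  85  72  75]
 [ 75 106 165  96  86  85  80  71  76]
 [ 58  72 129 168 106  83  88  85  76]
 [ 66  47  78 124 167 106  97  84  88]
 [ 64  65  53  81 148 163 131  96  87]
 [ 67  67  54  56  88 151 168 165 133]
 [ 67  68  72  65  65  86 151 165 169]
 [ 66  68  71  72  58  63 144 168 165]
 [ 71  67  72  67  64 131 138 172 174]
 [ 66  72  69  72 119  99 128 135 153]]
```

```bash
python3 -m handwheel '[[[0,0,0,0,0,0.01,0],[0,0,0,0.01,0,0,0],[0,0,0,0.01,0,0,0],[0,0,0,0.01,0,0,0],[0,0,0,0.0,0,0,0]]]'
python3 - <<'E'
from h import *
p=sense()['tcp_pos'];print(proj("side",p))
S=snapshot("side");q=quad(red(S,(180,120,330,260)));print(q.tolist())
cv2.imwrite("pics/s3.png",cv2.resize(S[120:240,220:340,::-1],None,fx=5,fy=5,interpolation=cv2.INTER_CUBIC))
E
```

```text
t: 4.8
tcp_pos: [0.6013, 0.0005, 0.1582]
tool_rot: [0.052, 0.999, -0.0, 0.001]
force: [1.3, 0.2, 2.0]
finger_gap: 0.001
gripper_force: 1.0
[294.14494704 192.75572091]
[[305, 189], [281, 223], [254, 189], [276, 156]]
```

View pics/s3.png

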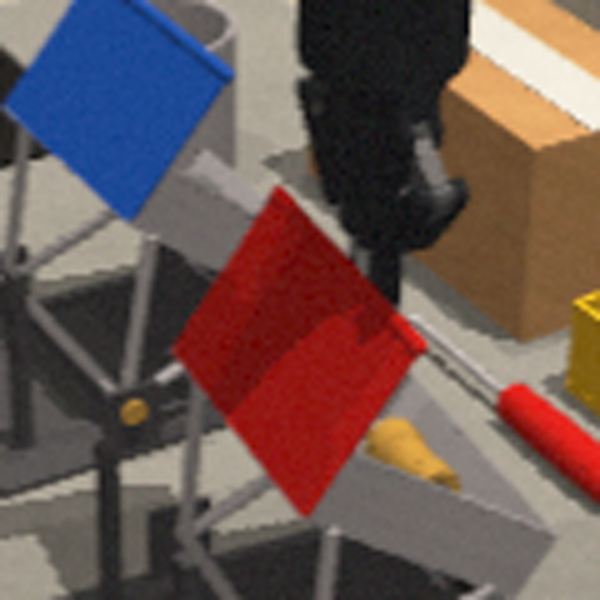

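The rim is caught and has moved about 15 mm. The finger is behind it at about (297,179). I'll keep pulling.

```bash
python3 -m handwheel '[[[0,0,0,0.012,0,0,0],[0,0,0,0.012,0,0,0],[0,0,0,0.012,0,0,0],[0,0,0,0.012,0,0,0],[0,0,0,0.012,0,0,0],[0,0,0,0.012,0,0,0],[0,0,0,0.012,0,0,0],[0,0,0,0,0,0,0]]]'
python3 -m handwheel '[[[0,0,0,0.006,0,0,0],[0,0,0,0.006,0,0,0],[0,0,0,0,0,0,0]]]'
python3 - <<'E'
from h import *
S=snapshot("side");q=quad(red(S,(180,120,330,260)));print(q.tolist())
E
```

```text
t: 5.85
tcp_pos: [0.5156, 0.0096, 0.1568]
tool_rot: [0.052, 0.999, 0.0, -0.002]
force: [-0.1, -0.2, 0.6]
finger_gap: -0.003
gripper_force: 0.0
t: 6.22
tcp_pos: [0.5053, 0.0106, 0.1572]
tool_rot: [0.052, 0.999, 0.0, -0.001]
force: [-0.1, -0.4, -0.2]
finger_gap: -0.002
gripper_force: 0.1
[[263, 197], [258, 236], [233, 200], [236, 164]]
```

```bash
python3 -m handwheel '[[[0,0,0,0.005,0,0,0],[0,0,0,0.005,0,0,0],[0,0,0,0.005,0,0,0]]]'
python3 -m handwheel '[[[0,0,0,0.004,0,0,0],[0,0,0,0.004,0,0,0]]]'
python3 -m handwheel '[[[0,0,0,0.004,0,0,0]]]'
python3 - <<'E'
from h import *
S=snapshot("side");q=quad(red(S,(180,120,330,260)));print(q.tolist())
E
```

```text
t: 6.65
tcp_pos: [0.4911, 0.0121, 0.1572]
tool_rot: [0.052, 0.999, -0.0, 0.0]
force: [2.9, 0.3, -2.6]
finger_gap: 0.004
gripper_force: 1.2
t: 6.9
tcp_pos: [0.4847, 0.0127, 0.1575]
tool_rot: [0.052, 0.999, -0.0, 0.002]
force: [8.8, -0.3, -5.6]
finger_gap: 0.003
gripper_force: 4.1
t: 7.02
tcp_pos: [0.485, 0.0125, 0.158]
tool_rot: [0.053, 0.999, -0.0, 0.007]
force: [14.7, 1.0, -11.0]
finger_gap: -0.005
gripper_force: 7.4
[[254, 201], [253, 239], [229, 203], [228, 168]]
```

It's at the stop: the force rises and the travel is about 132 mm. I'll back off, go up and step aside to look.

```bash
python3 -m handwheel '[[[0,0,0,-0.012,0,0,0],[0,0,0,-0.012,0,0,0],[0,0,0,0,0,-0.04,0],[0,0,0,0,0,-0.05,0],[0,0,0,0,0,-0.05,0.5],[0,0,0,0,-0.05,0,1],[0,0,0,0,-0.06,0,1],[0,0,0,0,-0.06,0,1],[0,0,0,0,-0.06,0,1],[0,0,0,0,0,0,1]]]'
python3 - <<'E'
from h import *
np.set_printoptions(precision=4,suppress=True)
S=snapshot("side");T=snapshot("top");s=sense()['tcp_pos'];print(s,proj("side",s),proj("top",s))
q=quad(red(S,(180,120,330,260)));print(q.tolist())
b=biggest(mask(T,(15,120,80),(30,255,255)),(230,160,320,260));print(cv2.boundingRect(b))
m=cv2.minAreaRect(b);print(m,[plane("top",p,.134) for p in cv2.boxPoints(m)],plane("top",m[0],.134))
b=red(T,(200,160,340,290));print(cv2.minAreaRect(b))
cv2.imwrite("pics/both2.png",np.vstack([np.hstack([S[100:360,150:550],T[100:360,160:560]])])[:,:,::-1])
E
```

```text
t: 8.32
tcp_pos: [0.4785, -0.2219, 0.2968]
tool_rot: [0.055, 0.998, -0.0, -0.001]
force: [0.0, -0.2, 0.3]
finger_gap: 0.999
gripper_force: 0.0
[ 0.4785 -0.2178  0.2967] [304.25   204.3229] [410.8439 253.5457]
[[254, 202], [253, 239], [229, 203], [228, 166]]
(264, 198, 26, 16)
((276.41876220703125, 205.63705444335938), (25.720186233520508, 13.750680923461914), 4.085616588592529) [array([0.5586, 0.028 , 0.134 ]), array([0.585 , 0.0257, 0.134 ]), array([ 0.5805, -0.0238,  0.134 ]), array([ 0.5541, -0.0213,  0.134 ])] [0.5695 0.0022 0.134 ]
((269.05328369140625, 258.9139404296875), (84.4698486328125, 4.707858562469482), 5.19442892074585)
```

View pics/both2.png

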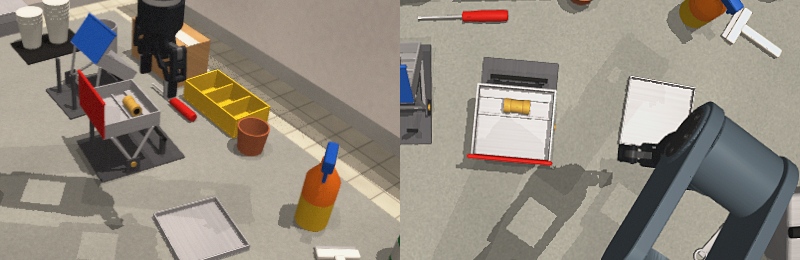

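The bin is level. The coupling is at top full-frame (276,206), which gives (0.5695, 0.0022), parallel to the rim. The open fingers again appear about 30 mm higher than the reported TCP height, so I'll descend on force and check with the camera.

```bash
python3 -m handwheel '[[[0,0,0,-0.0132,0.0467,0,1],[0,0,0,-0.0132,0.0467,0,1],[0,0,0,-0.0132,0.0467,0,1],[0,0,0,-0.0132,0.0467,0,1],[0,0,0,-0.0132,0.0467,0,1],[0,0,0,0,0,0.04,1],[0,0,0,0,0,0.04,1],[0,0,0,0,0,0.04,1],[0,0,0,0,0,0.02,1],[0,0,0,0,0,0,1],[0,0,0,0,0,0,1]]]'
python3 st.py
python3 - <<'E'
from h import *
S=snapshot("side");s=sense();M=R.from_quat(s['tool_rot']).as_matrix();p=s['tcp_pos']
for k in(-.0425,.0425):print(proj("side",p+M[:,1]*k-M[:,2]*.013))
cv2.imwrite("pics/s4.png",cv2.resize(S[130:270,210:350,::-1],None,fx=4,fy=4,interpolation=cv2.INTER_CUBIC))
E
```

```text
t: 9.8
tcp_pos: [0.5696, 0.0085, 0.1582]
tool_rot: [0.051, 0.999, -0.0, 0.001]
force: [-0.6, 0.4, 0.8]
finger_gap: 1.0
gripper_force: 0.0
9.8 [0.5696 0.0085 0.1582] [-0.6206  0.3803  0.839 ] 1.00017357586557 0.0
[[-0.9947  0.1024  0.0013]
 [ 0.1024  0.9947 -0.0001]
 [-0.0013  0.0001 -1.    ]]
[289.16598788 199.43443094]
[273.23940062 181.09159129]
```

View pics/s4.png

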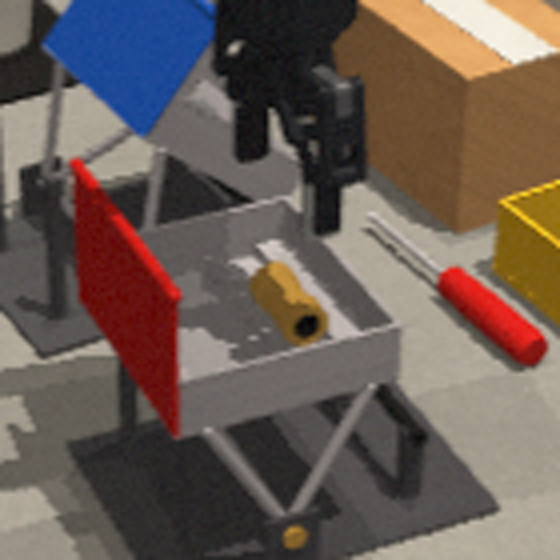

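Open fingertips are at full frame (291,188) and (272,170), against a predicted (289,199) and (273,181). That confirms they sit about 30 mm above the report. They straddle the coupling, which is 6 mm off along y. I'll descend in steps.

```bash
python3 -m handwheel '[[[0,0,0,0,-0.006,0.0,0.95],[0,0,0,0,0,0.02,0.95],[0,0,0,0,0,0.015,0.95],[0,0,0,0,0,0.005,0.95],[0,0,0,0,0,0,0.95]]]'
python3 -m handwheel '[[[0,0,0,0,0,0.005,0.95],[0,0,0,0,0,0.005,0.95],[0,0,0,0,0,0,0.95]]]'
python3 - <<'E'
from h import *
S=snapshot("side");s=sense();M=R.from_quat(s['tool_rot']).as_matrix();p=s['tcp_pos'];print(s['force'])
for k in(-.04,.04):print(proj("side",p+M[:,1]*k-M[:,2]*.012))
cv2.imwrite("pics/s5.png",cv2.resize(S[130:250,210:330,::-1],None,fx=5,fy=5,interpolation=cv2.INTER_CUBIC))
E
```

```text
t: 10.48
tcp_pos: [0.5684, 0.0014, 0.117]
tool_rot: [0.052, 0.999, 0.0, -0.0]
force: [-1.4, 0.7, -0.1]
finger_gap: 0.947
gripper_force: 0.0
t: 10.85
tcp_pos: [0.5682, 0.0016, 0.1068]
tool_rot: [0.052, 0.999, 0.0, -0.0]
force: [0.2, 0.2, 0.9]
finger_gap: 0.953
gripper_force: 0.0
[ 0.51515557 -0.03324625 -0.01396885]
[289.07887939 219.54634657]
[274.39319894 201.64558503]
```

View pics/s5.png

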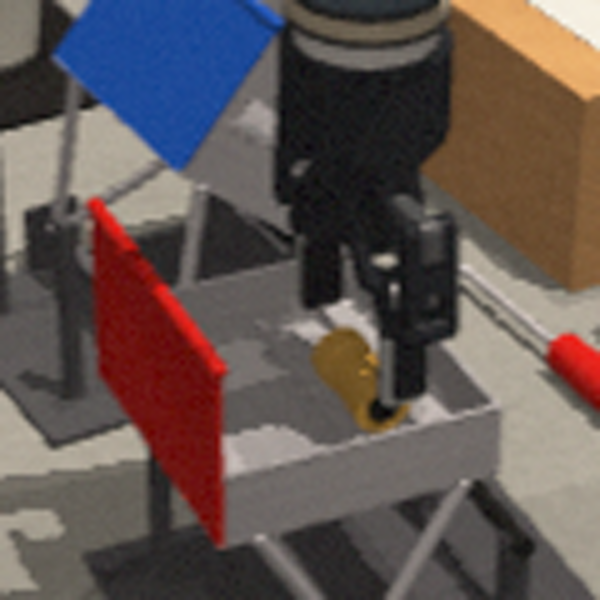

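The near fingertip is at full frame (290,210), just beyond the coupling's end at (287,212). Its real height is about 146 mm, so I'll go 14 mm lower and close.

```bash
python3 -m handwheel '[[[0,0,0,0,0,0.005,0.95],[0,0,0,0,0,0.005,0.95],[0,0,0,0,0,0.004,0.95],[0,0,0,0,0,0,0.95]]]' 35
python3 -m handwheel '[[[0,0,0,0,0,0,0.7],[0,0,0,0,0,0,0.7],[0,0,0,0,0,0,0.4],[0,0,0,0,0,0,0.4],[0,0,0,0,0,0,0.4],[0,0,0,0,0,0,0.4]]]' 35
```

```text
t: 11.4
tcp_pos: [0.5681, 0.0015, 0.0927]
tool_rot: [0.052, 0.999, 0.0, -0.001]
force: [0.3, 0.2, 0.7]
finger_gap: 0.949
gripper_force: 0.0
t: 12.15
tcp_pos: [0.5689, 0.0013, 0.0936]
tool_rot: [0.052, 0.999, -0.0, 0.0]
force: [-0.2, -0.2, 2.9]
finger_gap: 0.576
gripper_force: 36.5
```

Gripped: the opening of 0.576 is about 49 mm, which matches the 50 mm length. Now I'll lift, turn to the tray and carry it over.

```bash
python3 -m handwheel '[[[0,0,0,0,0,-0.01,0.4],[0,0,0,0,0,-0.025,0.4],[0,0,0,0,0,-0.04,0.4],[0,0,0,0,0,-0.04,0.4],[0,0,0,0,0,-0.04,0.4],[0,0,5.2,0,0,-0.005,0.4],[0,0,0,-0.0055,-0.0431,0,0.4],[0,0,0,-0.0055,-0.0431,0,0.4],[0,0,0,-0.0055,-0.0431,0,0.4],[0,0,0,-0.0055,-0.0431,0,0.4],[0,0,0,-0.0055,-0.0431,0,0.4],[0,0,0,-0.0055,-0.0431,0,0.4],[0,0,0,-0.0055,-0.0431,0,0.4],[0,0,0,0,0,0,0.4],[0,0,0,0,0,0,0.4]]]' 35; python3 st.py
```

```text
t: 14.02
tcp_pos: [0.5472, -0.3012, 0.2528]
tool_rot: [0.098, 0.995, 0.001, -0.001]
force: [0.3, 0.8, -1.5]
finger_gap: 0.578
gripper_force: 36.7
14.025 [ 0.5472 -0.3012  0.2528] [ 0.2662  0.8356 -1.5306] 0.5778338395502614 36.72112762928009
[[-0.981   0.1942 -0.0012]
 [ 0.1942  0.981   0.0018]
 [ 0.0015  0.0015 -1.    ]]
```

```bash
python3 -m handwheel '[[[0,0,0,0,0,0.05,0.4],[0,0,0,0,0,0.05,0.4],[0,0,0,0,0,0.05,0.4],[0,0,0,0,0,0.04,0.4],[0,0,0,0,0,0.03,0.4],[0,0,0,0,0,0.02,0.4],[0,0,0,0,0,0,0.4],[0,0,0,0,0,0,0.4]]]'
python3 - <<'E'
from h import *
S=snapshot("side");print(sense()['force'])
cv2.imwrite("pics/s6.png",cv2.resize(S[230:390,280:440,::-1],None,fx=3.7,fy=3.7,interpolation=cv2.INTER_CUBIC))
E
```

```text
t: 15.02
tcp_pos: [0.5488, -0.3023, 0.0145]
tool_rot: [0.097, 0.995, -0.001, 0.001]
force: [0.4, 1.0, -0.7]
finger_gap: 0.574
gripper_force: 36.7
[-0.65292309 -0.64443598 -0.53179575]
```

View pics/s6.png

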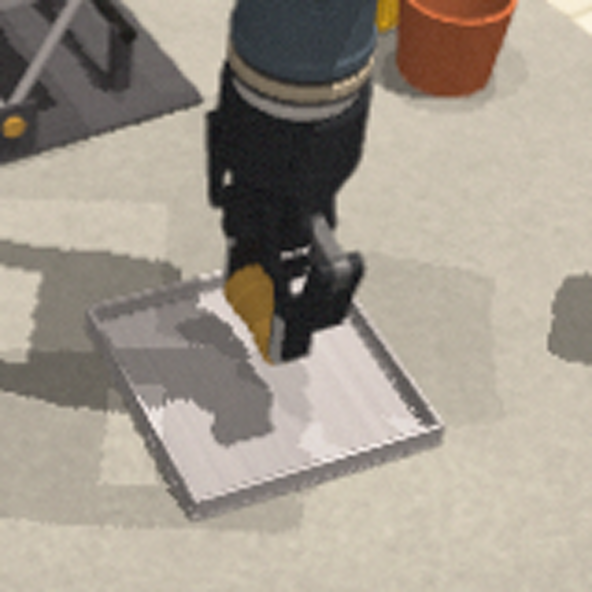

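The coupling is held over the tray, at about (250,310) in the crop and some 38 mm above the floor. I'll lower it gently until it touches.

```bash
python3 -m handwheel '[[[0,0,0,0,0,0.012,0.4],[0,0,0,0,0,0.012,0.4],[0,0,0,0,0,0.006,0.4],[0,0,0,0,0,0.0,0.4]]]'
python3 -m handwheel '[[[0,0,0,0,0,0.003,0.4],[0,0,0,0,0,0,0.4]]]'
python3 -m handwheel '[[[0,0,0,0,0,0.002,0.4],[0,0,0,0,0,0,0.4]]]'
python3 -m handwheel '[[[0,0,0,0,0,0.0015,0.4],[0,0,0,0,0,0,0.4]]]'
```

```text
t: 15.58
tcp_pos: [0.5472, -0.3016, -0.0178]
tool_rot: [0.097, 0.995, 0.001, -0.001]
force: [-0.5, -0.5, -0.7]
finger_gap: 0.576
gripper_force: 36.7
t: 15.82
tcp_pos: [0.5479, -0.302, -0.0198]
tool_rot: [0.097, 0.995, -0.0, 0.0]
force: [0.4, 0.4, -1.2]
finger_gap: 0.578
gripper_force: 36.7
t: 16.08
tcp_pos: [0.5478, -0.3019, -0.0218]
tool_rot: [0.097, 0.995, 0.0, -0.0]
force: [-0.6, 0.0, -0.5]
finger_gap: 0.574
gripper_force: 36.7
t: 16.32
tcp_pos: [0.5479, -0.302, -0.0233]
tool_rot: [0.097, 0.995, -0.0, 0.0]
force: [-0.1, -0.1, -1.0]
finger_gap: 0.576
gripper_force: 36.8
```

Reported z is now below 0, so the height reading really is biased. I'll keep going in 1 mm steps until contact.

```bash
for i in 1; do python3 -m handwheel '[[[0,0,0,0,0,0.001,0.4],[0,0,0,0,0,0,0.4]]]'|grep -E 'pos|^force'; done
python3 -m handwheel '[[[0,0,0,0,0,0.001,0.4],[0,0,0,0,0,0,0.4]]]'|grep -E 'pos|^force'
python3 -m handwheel '[[[0,0,0,0,0,0.001,0.4],[0,0,0,0,0,0,0.4]]]'|grep -E 'pos|^force'
```

```text
tcp_pos: [0.5479, -0.302, -0.0234]
force: [-0.7, 1.6, 4.4]
tcp_pos: [0.5479, -0.302, -0.0235]
force: [-1.6, 2.0, 10.8]
tcp_pos: [0.5479, -0.302, -0.0235]
force: [-4.1, 2.3, 16.5]
```

Contact came exactly at the predicted height. I'll ease off the push, open gently and rise.

```bash
python3 -m handwheel '[[[0,0,0,0,0,-0.0025,0.4],[0,0,0,0,0,0,0.4]]]' 20 
python3 -m handwheel '[[[0,0,0,0,0,0,0.62],[0,0,0,0,0,0,0.68],[0,0,0,0,0,0,0.8],[0,0,0,0,0,0,0.8],[0,0,0,0,0,-0.01,0.8],[0,0,0,0,0,-0.02,0.8],[0,0,0,0,0,-0.04,0.8],[0,0,0,0,0,-0.05,0.8],[0,0,0,0,0,-0.05,0.8],[0,0,0,0.04,0,-0.04,0.8],[0,0,0,0.05,0,0,0.8],[0,0,0,0,0,0,0.8],[0,0,0,0,0,0,0.8]]]'
python3 - <<'E'
from h import *
S=snapshot("side");T=snapshot("top")
b=biggest(mask(S,(15,120,60),(30,255,255)),(290,290,410,380));m=cv2.minAreaRect(b);print(m,plane("side",m[0],.017))
q=quad(red(S,(180,120,330,260)));print(q.tolist())
cv2.imwrite("pics/end.png",np.hstack([S[130:390,180:560],T[100:360,160:560]])[:,:,::-1])
E
```

```text
t: 17.32
tcp_pos: [0.5482, -0.3022, -0.0234]
tool_rot: [0.097, 0.995, -0.0, 0.0]
force: [-0.5, 0.9, 4.3]
finger_gap: 0.577
gripper_force: 37.5
t: 18.95
tcp_pos: [0.4603, -0.2853, 0.1877]
tool_rot: [0.098, 0.995, -0.001, 0.001]
force: [0.1, -0.0, -0.4]
finger_gap: 0.801
gripper_force: 0.0
((349.22314453125, 327.3626708984375), (26.925506591796875, 12.840388298034668), 58.392494201660156) [ 0.5477294  -0.30256841  0.017     ]
[[254, 202], [253, 238], [229, 203], [228, 165]]
```

View pics/end.png

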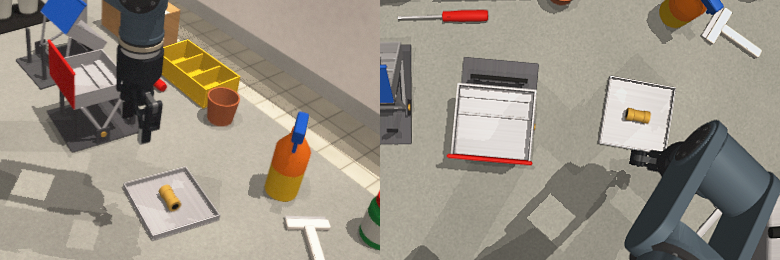

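The coupling lies in the middle of the tray at side full frame (349,327), or (0.548, -0.303). The bin is still fully forward and the robot touches nothing.

```bash
python3 -c "
from station import *
print(sign_off())"
```

```text
the job is handed in; nothing more can be done
None
```

The red bin is tipped fully forward, and the brass coupling sits in the middle of the steel tray, set down without a drop; I handed the job in at about 19 s of the 54 s allowed.

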